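# Roll a sediment core to the detector and slide the collar over it

### The arm

A 6-joint arm with a two-finger parallel gripper is mounted at the origin on a cart in front of the work surface, level with it; the furniture and walls round the work are solid. World frame = base frame: x ahead of the robot, y to its left, z up, the work surface at z = 0. Lengths are in m, angles in rad, forces in N, time in s.
With the tool pointing down it reaches from about 0.25 to 0.725 m from the base axis. Payload 4 kg.
Tool frame: the origin (TCP) lies at the very end of the fingers, on their centre line; the grasp point (between the pads) lies 19 mm behind it; z points along the fingers, y is the line along which they close (so a half turn about z gives the same grasp; the last joint's range is limited). The gripper opens to 85 mm and grips with 20 to 120 N. Pads are 22 mm wide; open, the fingers measure 114 mm over their backs; the gripper's body (76 mm by 85 mm) begins 54 mm behind the grasp point. The pads swing forward as they close: fully open they stand 13 mm farther back than shut.
Start: joints at [-1.192, 0.241, 0.005, 1.335, 0, 1.571], TCP at [0.185, -0.465, 0.231] pointing down, gripper open.
Joint ranges: [-2.72, 2.72], [-1.05, 1.87], [-1.09, 1.28], [-1.99, 2.15], [-1.42, 1.44], [-3.14, 3.14]. Speed limits (rad/s): [2.79, 2.79, 3.14, 3.14, 3.14, 3.14].

### API

Orientations are given as a unit quaternion [x, y, z, w].
In Python, from workcell import bot, vision, workorder, boxes_of gives the robot as it stands.
- The arm moves only by the tool send_rows, never from a script. Its argument "motion" is text: rows parted by semicolons, each of 5 numbers parted by spaces: the closure, from -1 (fully open) to 1 (shut), so that 0 is half open, then the shift along the tool's x, y, z in cm, then the turn about the tool's z in rad. In form: claw x y z twist; .... A call has 1 to 5 rows; each row is the pose to reach, as a shift and turn from the pose commanded when the call began, along the tool's axes at that moment; what a row does not reach only later rows make up. A row lasts 1/10 s, in which the tool goes at most 50 mm and 8.59 degrees, less where a joint would pass 70% of its speed; a pose out of reach is approached as far as the arm can. A call with a gripper value outside its range is refused whole. The fingers move at their own pace and stop on an object; the grip force is fixed at half the most. Time passes only in rows, so rows that repeat a pose let the fingers close. It gives the time, the measured TCP pose, the force, the opening and the grip force at its end, in the units of the state.
- bot.get_obs(): the state, without advancing time (a new reading comes with each control period).
- vision.camera(name): name is "scene" or "top" or "wrist"; returns the picture (384x512x3 uint8, red, green, blue); there is no depth.
- vision.camera_model(name): a dict with "fov_y" (degrees; the focal length in pixels is half the picture's height over the tangent of half this angle, whatever the lens; pixels are square), "cx", "cy" (the principal point, pixels), "world_from_camera" (4x4, takes a point from camera to world coordinates); the wrist camera has in their place "hand_eye" (4x4, takes a point from camera to tool coordinates, whose origin is the TCP and whose axes are the flange's). Camera axes: x right, y down, z forward; pixel columns grow to the right and rows downward; lengths in m; the calibration is good to about 2 mm. A picture is of the moment at which its call begins: read the wrist's pose just before it. camera_model takes no time and is no camera call.
- workorder.job_done(): hands the job in; it is judged then, once.
Trained networks look in the newest picture that a camera, given by its name, has taken for a name from the list of things; names that differ only in an ending like _2 or _b are one class to them, and where a whole thing is asked for, a point or a joint stands for the part that bears it (a point fixed in the world has none). Each returns a list of dicts, best first, with "conf" (0 to 1); they miss things now and then, are a little off and sometimes report something else, mostly with a low value. They report only what shows in the picture. A call takes as long as a camera call.
- boxes_of(camera, target): "rect" ([centre column, centre row, width, height] in pixels, round what is visible of it).
The state is a dict: "clock": time; "joint_pos": joint angles; "joint_vel": joint speeds; "tau": joint torques, N m; "eef_pos": TCP position; "tool_rot": TCP orientation; "ft_force": force on the tool from outside, world axes, zero at the start; "ft_torque": the same for the moment, N m; "grip_width": finger opening in m; "grasp_force": force on a finger pad.
Only numpy, scipy, OpenCV 4.12 (cv2) and the standard library are available. Lean on these libraries where they do the work, as an engineer would, in place of code of your own. Each camera call takes 0.05 s, during which the arm holds its last target. There are 200 camera calls.

### The job

Roll the capped sediment core along its rails, pushing it with the fingertips, until it has dropped into the pair of notches in front of the larger detector (the thick one with the wide collar). Then push that detector forward on its slide, all the way to its stop, so that its collar slips over the core's end cap. Keep the core on its rails, never lift it, leave the slim probe drawn back, do not disturb the vials, jar and pen, and finish with the robot clear of everything.

Things in the scene. Friction and masses are not known exactly. Their poses are not given: they have to be found in the camera images.
- rail_bench: Fixed core bench: aluminium plate 150 x 390 mm with two level steel rails along its y axis. Origin: centre of the underside, on the desk; x points across the rails towards the detectors, z up. Rails 12 mm wide at x = +-58 mm, tops 30 mm above the desk. End stops rise to 56 mm, inner faces at y = +-172 mm.
- notch_a (a point): Middle between a pair of square notches in the two rails, at rail-top height, bench y = +10 mm. Each notch is 22 mm long (along the rail) and 8 mm deep. The core drops 2 mm into it, rests on its edges and stays. Axes like the bench's.
- notch_b (a point): The same for the other pair of notches, bench y = -100 mm. A detector stands in line with each pair.
- core: Loose core: clear tube, 64 mm diameter, filled with layered sediment, white end caps 72 mm in diameter and 16 mm thick; 168 mm long, 0.6 kg +-20 %. Origin: middle of its axis; x is its axis, y and z turn as it rolls. On the rails its axis is 62 mm and the tube's top 94 mm above the desk (60 and 92 mm in the notches). Starts on plain rail at bench y = +80 to +140 mm.
- core_mid (a point): The core's middle again (how it moves): it rolls on the tube; the caps hang outside the rails with 4 mm play a side and keep it straight. Let go on plain rail it coasts about a centimetre and stops; friction with tips and rails about 0.6 or more. A tip on its top travels twice as far as the core, so it takes several strokes. 1 to 4 N along its top rolls it out of a notch.
- stand_big: Fixed foot of the larger detector's slide. Origin on the desk at bench x = +150 mm, in line with either pair of notches (it changes places with the slim probe's foot); axes like the bench's.
- detector (a joint): Slide of the larger detector, m: 0 = drawn back, 0.028 = pushed fully forward, at its stop, towards the rails (bench -x). Starts at 0 to 0.006, moves against about 2 N of friction and stays where it is left.
- detector_face (a point): Middle of the mouth of the larger detector's collar, 60 mm above the desk; moves with the slide, axes like the bench's. Steel collar 88 mm outside, 78 inside, 16 deep, open to the rails, on a can 60 mm in diameter. Slide at 0: mouth at bench x = +104 mm, 20 mm from the cap end. At its stop it reaches 8 mm over the cap, 3 mm clear all round, if the core is in the notches.
- detector_knob (a point): Centre of the top of the larger detector's clamp knob, 122 mm above the desk, 56 mm behind the collar's mouth (bench +x): upright black knob, 18 mm in diameter, 22 mm high, on a 10 mm screw over a clamp band (top 93 mm above the desk; can top 90 mm). Pushed on its back towards the rails it moves the slide. Can and tail end 28 and 50 mm behind its axis.
- slim_probe (a joint): Slide of the slim probe, m: 0 = drawn back, as it starts; grows to 0.014 towards the rails, about 2 N of friction. Must stay back.
- slim_probe_face (a point): Middle of the front face of the slim probe (can 34 mm in diameter, no wide collar) in line with the other pair of notches, 60 mm above the desk, 20 mm from the core's cap end. It has the same knob, 56 mm behind its face, top 122 mm above the desk.
- vial_white: Bystander: vial with white cap and cream contents, 24 mm in diameter, 55 mm high, standing on the desk behind the rails near the core's start. Origin: centre of its underside.
- vial_amber: Bystander: amber vial, 24 mm in diameter, 55 mm high, beside the other one. Origin: centre of its underside.
- screw_jar: Bystander: plastic jar with screw cap, 59 mm in diameter, 70 mm high, behind the vials. Origin: centre of its underside.
- marker: Bystander: felt pen 135 mm long, 13 mm thick, lying on the desk past the right-hand end of the bench, along its own y axis. Origin: middle of its underside.

How it is judged:
On the way, in this order (a step that is already met when the one before it is completed fails the run):
1. the core has been rolled: it has turned by more than about 60 degrees on its rails (angle between core's own z axis and vertical above 1 rad).
2. the core lies at rest in the notches in front of the larger detector while that detector is still back (y of core in the frame of detector_face between -0.004 and 0.004 m and z of core in the frame of detector_face between -0.004 and 0.0035 m and angle between the x axis of core and the x axis of rail_bench, either way round below 0.06 rad and linear speed of core below 0.02 m/s and value of joint detector below 0.012 m), for 0.3 s.
At the end, for the whole second after the job is handed in: The core rests in the notches opposite the larger detector (within 4 mm, square to the rails), that detector is at its stop (slide 25.5 mm or more) with its collar over the cap, the slim probe is back (under 4 mm), and the vials, jar and pen have moved less than 12 mm (y of core in the frame of detector_face between -0.004 and 0.004 m and z of core in the frame of detector_face between -0.004 and 0.0035 m and angle between the x axis of core and the x axis of rail_bench, either way round below 0.06 rad and value of joint detector above 0.0255 m and value of joint slim_probe below 0.004 m and linear speed of core below 0.01 m/s and distance of each of vial_white, vial_amber, screw_jar, marker from where it was at the start of the episode below 0.012 m); the robot touches nothing.
It fails at once if the core is lifted off or comes off its rails (its middle more than 10 mm above or 6 mm below its height on the rails, or its axis tipped or turned across the rails by more than 0.12 rad) (height (world z) of core above 0.072 m or height (world z) of core below 0.056 m or angle between the x axis of core and the x axis of rail_bench, either way round above 0.12 rad).
It fails at once if the slim probe is pushed forward more than 5 mm (value of joint slim_probe above 0.005 m).
It fails at once if the larger detector is pushed forward more than 14 mm before the core is in its notches (value of joint detector above 0.014 m and (y of core in the frame of detector_face above 0.007 m or y of core in the frame of detector_face below -0.007 m)).
It fails at once if a vial, the jar or the pen is moved more than 20 mm, or a vial or the jar is knocked over (distance of any of vial_white, vial_amber, screw_jar, marker from where it was at the start of the episode above 0.02 m or angle between any of vial_white, vial_amber, screw_jar's own z axis and vertical above 0.5 rad).
It also fails if it takes over 61 s, if anything falls off the work surface, if the arm or the gripper's body presses on something with over 40 N, if the wrist force passes 120 N, or if a joint passes its speed limit or range.

## Working session

There is one attempt and no reset: what is moved stays moved. The work goes in short steps, Python scripts to look and compute and a tool call to move; the robot and the scene stay as the last step left them, time stands still between calls to the robot, and variables do not carry over. Pictures are saved under pics/ and viewed, at most 10 in all, crops included, and the job is handed in when it is done.

Besides the shell and the picture viewer there is one more tool, called by a JSON object that holds its "op" and its "data". send_rows: Moves the arm, as the interface text tells. Its arguments: {"type":"object","properties":{"motion":{"type":"string"}},"required":["motion"]}

```bash
mkdir -p pics; ls; python3 - <<'E'
from workcell import bot, vision, workorder, boxes_of
import cv2,numpy as np
np.set_printoptions(precision=4,suppress=True)
o=bot.get_obs();print({k:np.round(v,3) for k,v in o.items()})
for c in("scene","top"):
    m=vision.camera_model(c);print(c,m)
    cv2.imwrite(f"pics/{c}0.png",vision.camera(c)[:,:,::-1])
    for t in("core","detector","detector_knob","slim_probe","rail_bench","stand_big","vial_white","screw_jar"):
        print(t,[(np.round(b["rect"],1).tolist(),round(b["conf"],2)) for b in boxes_of(c,t)[:2]])
print(vision.camera_model("wrist"))
E
```

```text
pics
{'clock': np.float64(0.0), 'joint_pos': array([-1.192,  0.241,  0.004,  1.335, -0.   ,  1.571]), 'joint_vel': array([ 0.001, -0.001, -0.   , -0.   ,  0.002, -0.001]), 'tau': array([  0.001, -37.232,  25.24 ,   0.017,   0.   ,   0.   ]), 'eef_pos': array([ 0.185, -0.464,  0.23 ]), 'tool_rot': array([ 0.982,  0.188, -0.   , -0.001]), 'ft_force': array([ 0.099, -0.481,  0.755]), 'ft_torque': array([-0.011,  0.002,  0.067]), 'grasp_force': np.float64(0.0), 'grip_width': np.float64(0.085)}
scene {'fov_y': 49.76522991926646, 'cx': 258.42686421299726, 'cy': 191.962456420393, 'world_from_camera': array([[-0.8273, -0.3904,  0.4039,  0.1433],
       [-0.5618,  0.5761, -0.5937,  0.6245],
       [-0.0009, -0.7181, -0.6959,  0.8234],
       [ 0.    ,  0.    ,  0.    ,  1.    ]])}
core [([261.4, 253.1, 76.8, 56.5], 0.55)]
detector [([257.6, 175.7, 40.8, 40.6], 0.69), ([230.3, 197.4, 41.3, 41.8], 0.2)]
detector_knob [([256.5, 174.8, 46.4, 42.7], 0.84)]
slim_probe [([229.7, 195.5, 39.4, 42.0], 0.78)]
rail_bench [([279.9, 237.1, 122.8, 134.3], 0.96)]
stand_big [([260.1, 180.2, 44.3, 48.5], 0.63)
[... 406 characters left out ...]
  1.    ]])}
core [([198.3, 232.8, 31.7, 64.7], 0.46), ([249.9, 227.5, 144.0, 58.8], 0.3)]
detector [([282.1, 166.6, 33.5, 40.3], 0.94)]
detector_knob [([282.5, 168.8, 34.6, 47.1], 0.77)]
slim_probe [([242.5, 165.2, 20.6, 41.5], 0.95)]
rail_bench [([249.1, 227.9, 145.4, 62.6], 0.66)]
stand_big [([282.4, 172.6, 37.9, 57.7], 0.63)]
vial_white [([207.3, 181.8, 11.3, 8.7], 0.52)]
screw_jar [([191.7, 152.2, 24.2, 29.3], 0.63)]
{'fov_y': 59.52633576616635, 'cx': 256.16427706565287, 'cy': 195.17362559062238, 'hand_eye': array([[-0.0007, -0.9658, -0.2593,  0.0657],
       [ 1.    , -0.0008, -0.    ,  0.001 ],
       [-0.0002, -0.2593,  0.9658, -0.142 ],
       [ 0.    ,  0.    ,  0.    ,  1.    ]])}
```

```bash
python3 - <<'E'
import cv2
a=cv2.imread("pics/top0.png")[120:280,150:350]
cv2.imwrite("pics/top0c.png",cv2.resize(a,None,fx=4,fy=3.75*4/3.75*0.9375,interpolation=cv2.INTER_CUBIC)[:600])
E
cat > h.py <<'E'
import numpy as np
from workcell import bot, vision, workorder, boxes_of
np.set_printoptions(precision=4,suppress=True)
def ray(c,u,v,z):
    m=vision.camera_model(c);f=192/np.tan(np.radians(m["fov_y"])/2);T=m["world_from_camera"]
    d=T[:3,:3]@[(u-m["cx"])/f,(v-m["cy"])/f,1];return T[:3,3]+d*(z-T[2,3])/d[2]
def pix(c,p):
    m=vision.camera_model(c);f=192/np.tan(np.radians(m["fov_y"])/2);T=m["world_from_camera"]
    q=T[:3,:3].T@(np.array(p)-T[:3,3]);return np.array([m["cx"]+f*q[0]/q[2],m["cy"]+f*q[1]/q[2]])
E
```

```text
(no output)
```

View pics/top0c.png

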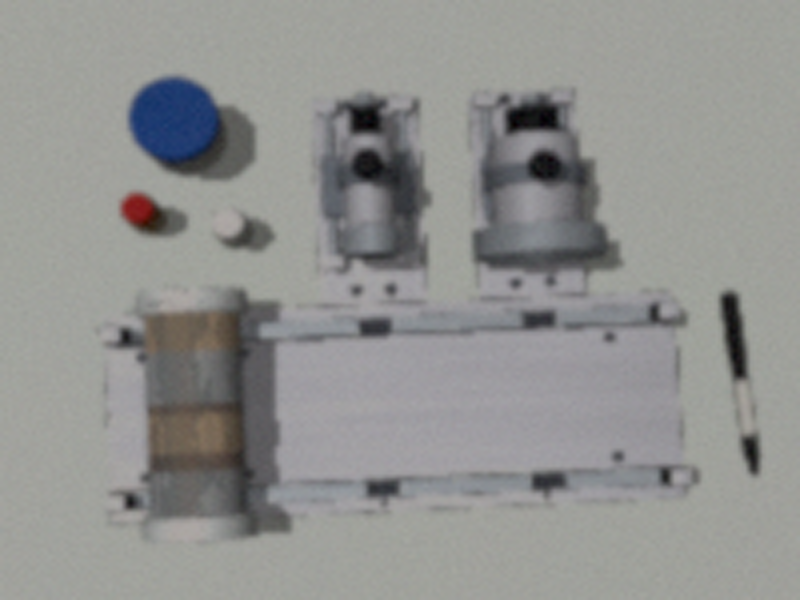

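The top view shows the core at left (crop ≈195,412). Notch pair A is at (375,327)/(383,488) and B at (538,319)/(548,480). The big detector is on the right, in line with B, with its knob at (545,165), and the slim probe's knob is at (368,163).

```bash
python3 - <<'E'
from h import *
P=lambda x,y,z:ray("top",150+(x+.5)/4-.5,120+(y+.5)/3.75-.5,z)
a1,a2,b1,b2=P(375,327,.025),P(383,488,.025),P(538,319,.025),P(548,480,.025)
print(a1,a2,b1,b2,np.linalg.norm(a1-a2),np.linalg.norm(b1-b2),np.linalg.norm(a1-b1),np.linalg.norm(a2-b2))
ex=(a1-a2+b1-b2);ey=(a1-b1+a2-b2)
print("yaw",np.arctan2(ex[1],ex[0]),np.arctan2(-ey[0],ey[1]))
th=(np.arctan2(ex[1],ex[0])+np.arctan2(-ey[0],ey[1])*1)/2
X=np.array([np.cos(th),np.sin(th),0]);Y=np.array([-X[1],X[0],0])
A=(a1+a2)/2;B=(b1+b2)/2;C=((A-10e-3*Y)+(B+.1*Y))/2;C[2]=0
print("th",th,"C",C)
loc=lambda p:(round((p-C)@X,4),round((p-C)@Y,4))
core=P(196,395,.094);
print("core",core,loc(core),"caps",loc(P(192,300,.09)),loc(P(198,525,.09)))
for n,q in(("knobB",(545,163)),("knobS",(368,162))):print(n,P(*q,.122),loc(P(*q,.122)))
print("collar front", loc(P(542,258,.06)),"end stops",loc(P(120,335,.056)),loc(P(675,312,.056)))
print("vw",loc(P(229,225,.055)),"va",loc(P(140,210,.055)),"jar",loc(P(176,118,.07)),"pen",loc(P(740,380,.01)))
for by in(.115,.01,-.1):print(by,C+by*Y)
# scene check
for n,p in(("A",C+.01*Y+.025*np.array([0,0,1])),("knob",C+X*.16-.1*Y+[0,0,.122])):print(n,pix("scene",p),pix("top",p))
E
```

```text
[0.5392 0.021  0.025 ] [0.4248 0.0131 0.025 ] [ 0.5474 -0.0888  0.025 ] [ 0.4327 -0.0968  0.025 ] 0.11464029889299479 0.11492349063771846 0.11015818444765031 0.11018163659672409
yaw 0.06928714302536018 0.07286584318328528
th 0.07107649310432274 C [0.4828 0.007  0.    ]
core [0.487  0.1309 0.094 ] (np.float64(0.0129), np.float64(0.1233)) caps (np.float64(0.0767), np.float64(0.124)) (np.float64(-0.0725), np.float64(0.1256))
knobB [ 0.6428 -0.0818  0.122 ] (np.float64(0.1533), np.float64(-0.0999))
knobS [0.641  0.0272 0.122 ] (np.float64(0.1592), np.float64(0.0088))
collar front (np.float64(0.0976), np.float64(-0.1015)) end stops (np.float64(0.0578), np.float64(0.1759)) (np.float64(0.0559), np.float64(-0.1867))
vw (np.float64(0.1315), np.float64(0.1023)) va (np.float64(0.145), np.float64(0.1603)) jar (np.float64(0.206), np.float64(0.1324)) pen (np.float64(0.0073), np.float64(-0.2372))
0.115 [0.4747 0.1217 0.    ]
0.01 [0.4821 0.017  0.    ]
-0.1 [ 0.4899 -0.0927  0.    ]
A [282.6584 227.7478] [244.3989 228.1334]
knob [250.3533 154.488 ] [285.7397 160.4182]
```

{"op": "send_rows", "data": {"motion": "1 3.4 -3.4 0 0;1 6.8 -6.8 0 0;1 10.1 -10.1 0 0;1 13.5 -13.5 0 0;1 16.9 -16.8 0 0"}}

```text
clock: 1.4
eef_pos: [0.2801, -0.2443, 0.2315]
tool_rot: [0.982, 0.188, 0.0, 0.0]
ft_force: [0.8, 0.7, -0.1]
grip_width: 0.0124
grasp_force: 0.0
```

{"op": "send_rows", "data": {"motion": "1 3.4 -3.4 0 0;1 6.8 -6.8 0 0;1 10.1 -10.1 0 0;1 13.5 -13.5 0 0;1 16.9 -16.8 0 0"}}

```text
clock: 1.9
eef_pos: [0.3752, -0.0254, 0.2317]
tool_rot: [0.982, 0.188, 0.001, 0.0]
ft_force: [0.6, -0.4, 0.7]
grip_width: -0.0003
grasp_force: 0.0
```

{"op": "send_rows", "data": {"motion": "1 3.4 -3.4 0 0;1 6.8 -6.8 0 0;1 10.1 -10.1 0 0;1 13.5 -13.5 0 0;1 16.9 -16.8 0 0"}}

```text
clock: 2.4
eef_pos: [0.4708, 0.1914, 0.2314]
tool_rot: [0.982, 0.191, 0.0, -0.001]
ft_force: [1.1, -0.5, -0.2]
grip_width: -0.0002
grasp_force: 0.0
```

{"op": "send_rows", "data": {"motion": "1 0 0 2 0.1;1 0 0 4 0.2;1 0 0 5 0.307;1 0 0 5 0.307;1 0 0 5 0.307"}}

```text
clock: 2.9
eef_pos: [0.4863, 0.0906, 0.1808]
tool_rot: [0.997, 0.078, -0.004, -0.024]
ft_force: [0.1, 0.5, 0.8]
grip_width: 0.0
grasp_force: 0.0
```

```bash
cat >> h.py <<'E'
th=.0711;C=np.array([.4828,.007,0]);X=np.array([np.cos(th),np.sin(th),0]);Y=np.array([-X[1],X[0],0])
from scipy.spatial.transform import Rotation as R
def st():
    o=bot.get_obs();p=o["eef_pos"];M=R.from_quat(o["tool_rot"]).as_matrix()
    print("t",round(float(o["clock"]),2),"bench",np.array([(p-C)@X,(p-C)@Y,p[2]]),"yaw",round(np.arctan2(M[1,0],M[0,0]),3),"tz",M[:,2],"F",o["ft_force"],"w",round(float(o["grip_width"]),4));return p,M
def to(bx,by,z):
    p,M=st();d=M.T@(C+bx*X+by*Y+[0,0,z]-p);print("tool cm",d*100)
E
python3 -c "
from h import *
to(0,.185,.058)"
```

```text
t 2.9 bench [0.0095 0.0831 0.1808] yaw 0.155 tz [-0.0113  0.0475 -0.9988] F [0.1489 0.5011 0.7983] w 0.0
tool cm [-0.0386 -9.6195 12.7687]
```

{"op": "send_rows", "data": {"motion": "1 0 0 0 0;1 0 0 0 0;1 0 0 0 0"}}

```text
clock: 3.2
eef_pos: [0.4868, 0.0928, 0.1818]
tool_rot: [0.997, 0.079, -0.003, -0.025]
ft_force: [0.6, 0.3, -0.6]
grip_width: 0.0002
grasp_force: 0.0
```

```bash
python3 -c "
from h import *
print(bot.get_obs()['joint_pos'],bot.get_obs()['joint_vel'])
to(0,.185,.058)"
```

```text
[ 0.158   0.2604 -0.1012  1.2107  0.0497  3.1406] [ 0.006   0.0015 -0.002   0.0014 -0.0023  0.0007]
t 3.2 bench [0.01   0.0853 0.1818] yaw 0.159 tz [-0.0094  0.0488 -0.9988] F [ 0.5541  0.3463 -0.6102] w 0.0002
tool cm [-0.1072 -9.3872 12.8675]
```

{"op": "send_rows", "data": {"motion": "1 0 0 0 -0.14;1 0 0 0 -0.28;1 0 0 0 -0.42;1 0 0 0 -0.56;1 0 0 0 -0.7"}}

```text
clock: 3.7
eef_pos: [0.4866, 0.093, 0.1817]
tool_rot: [0.908, 0.419, 0.006, -0.024]
ft_force: [-0.4, 0.5, -0.2]
grip_width: -0.0002
grasp_force: 0.0
```

{"op": "send_rows", "data": {"motion": "1 0 0 0 -0.14;1 0 0 0 -0.28;1 0 0 0 -0.42;1 0 0 0 -0.56;1 0 0 0 -0.7"}}

```text
clock: 4.2
eef_pos: [0.4866, 0.0929, 0.1817]
tool_rot: [0.709, 0.705, 0.014, -0.021]
ft_force: [0.2, 0.1, 0.2]
grip_width: -0.0005
grasp_force: 0.0
```

{"op": "send_rows", "data": {"motion": "1 0 0 0 -0.14;1 0 0 0 -0.28;1 0 0 0 -0.42;1 0 0 0 -0.56;1 0 0 0 -0.7"}}

```text
clock: 4.7
eef_pos: [0.4866, 0.0929, 0.1817]
tool_rot: [0.424, 0.905, 0.02, -0.015]
ft_force: [-0.5, 0.4, 0.9]
grip_width: -0.0004
grasp_force: 0.0
```

{"op": "send_rows", "data": {"motion": "1 0 0 0 -0.14;1 0 0 0 -0.28;1 0 0 0 -0.42;1 0 0 0 -0.56;1 0 0 0 -0.7"}}

```text
clock: 5.2
eef_pos: [0.4866, 0.093, 0.1817]
tool_rot: [0.088, 0.996, 0.024, -0.007]
ft_force: [-0.3, -0.1, -0.2]
grip_width: -0.0002
grasp_force: 0.0
```

```bash
python3 -c "
from h import *
print(bot.get_obs()['joint_pos'])
to(0,.185,.058)"
```

```text
[ 0.1584  0.2606 -0.1014  1.2107  0.0496  0.3348]
t 5.2 bench [0.0099 0.0855 0.1817] yaw 2.966 tz [-0.0097  0.0486 -0.9988] F [-0.2805 -0.0531 -0.2245] w -0.0002
tool cm [ 3.1711  8.8229 12.8484]
```

{"op": "send_rows", "data": {"motion": "1 0 0 0 -0.12;1 0 0 0 -0.247;1 0 0 0 -0.247"}}

```text
clock: 5.5
eef_pos: [0.4866, 0.0929, 0.1816]
tool_rot: [-0.032, 0.999, 0.024, -0.004]
ft_force: [0.1, 0.1, -0.2]
grip_width: 0.0001
grasp_force: 0.0
```

```bash
python3 -c "
from h import *
to(0,.195,.160);to(0,.195,.06)"
```

```text
t 5.5 bench [0.0099 0.0854 0.1816] yaw -3.077 tz [-0.0098  0.0486 -0.9988] F [ 0.0891  0.0647 -0.1559] w 0.0001
tool cm [ 1.0477 10.8351  2.707 ]
t 5.5 bench [0.0099 0.0854 0.1816] yaw -3.077 tz [-0.0098  0.0486 -0.9988] F [ 0.0891  0.0647 -0.1559] w 0.0001
tool cm [ 0.9815 10.3437 12.6947]
```

{"op": "send_rows", "data": {"motion": "1 0.5 4 1;1 1 8 2;1 1 10.8 2.7"}}

```text
schema error: expected 5 numbers
```

{"op": "send_rows", "data": {"motion": "1 0.5 4 1 0;1 1 8 2 0;1 1.05 10.8 2.7 0;1 1 10.6 7.5 0;1 0.98 10.34 12.7 0"}}

```text
clock: 6.0
eef_pos: [0.4709, 0.2033, 0.0625]
tool_rot: [-0.032, 0.999, 0.025, -0.001]
ft_force: [0.5, 0.6, -1.0]
grip_width: 0.0004
grasp_force: 0.0
```

```bash
python3 -c "
from h import *
import cv2
to(0,.170,.06)
a=vision.camera('scene');cv2.imwrite('pics/s1.png',cv2.resize(a[120:300,170:390,::-1],None,fx=3.2,fy=3.2,interpolation=2))
print(boxes_of('scene','core')[:1])
"
```

```text
t 6.0 bench [0.002  0.1967 0.0625] yaw -3.078 tz [-0.0041  0.0509 -0.9987] F [ 0.4971  0.6041 -0.9592] w 0.0004
tool cm [ 0.1829 -2.6786  0.1171]
[{'rect': [262.0, 257.3, 75.2, 44.2], 'conf': 0.89}]
```

View pics/s1.png

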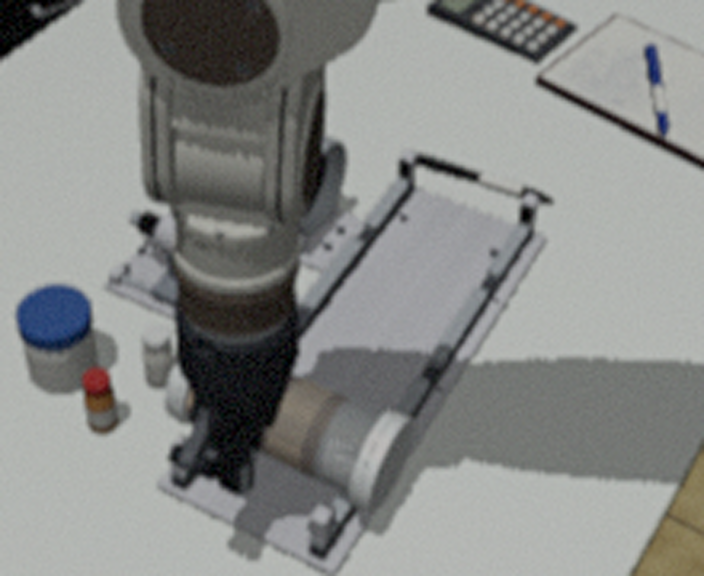

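{"op": "send_rows", "data": {"motion": "1 0.05 -0.6 0 0;1 0.1 -1.2 0.1 0;1 0.15 -1.8 0.1 0;1 0.18 -2.3 0.1 0;1 0.18 -2.7 0.12 0"}}

```text
clock: 6.6
eef_pos: [0.4705, 0.1763, 0.0624]
tool_rot: [-0.032, 0.999, 0.029, -0.002]
ft_force: [-5.5, 11.4, 14.7]
grip_width: -0.0002
grasp_force: 8.0
```

```bash
python3 -c "
from h import *
to(0,.05,.06)
vision.camera('top');print([b['rect'] for b in boxes_of('top','core')][:2])"
```

```text
t 6.6 bench [-0.0002  0.1697  0.0624] yaw -3.078 tz [-0.0064  0.057  -0.9984] F [-5.4897 11.3546 14.6828] w -0.0002
tool cm [ -0.1135 -11.9641  -0.4494]
[[199.2, 230.8, 34.3, 69.9]]
```

{"op": "send_rows", "data": {"motion": "1 0 0.8 0 0;1 0 1.6 0 0;1 0 1.6 -3.5 0;1 0 1.6 -7 0;1 0 1.6 -7 0"}}

```text
clock: 7.2
eef_pos: [0.4719, 0.1875, 0.1347]
tool_rot: [-0.032, 0.999, 0.026, 0.0]
ft_force: [0.0, 0.3, -0.5]
grip_width: 0.0001
grasp_force: 0.0
```

```bash
python3 -c "
from h import *
import cv2
a=vision.camera('wrist');t=vision.camera('top')
print([b['rect'] for b in boxes_of('top','core')][:2])
to(0,.135,.11);to(0,.135,.1)
t=cv2.resize(t[170:270,160:300],(524,374),interpolation=2)
cv2.imwrite('pics/w2.png',np.hstack([cv2.resize(a,(270,203)),np.zeros((203,2,3),np.uint8),cv2.resize(t,(284,203))])[:,:,::-1] if 0 else np.vstack([cv2.resize(a,(400,300)),cv2.resize(t,(400,286))])[:,:,::-1])
"
```

```text
[[197.8, 231.7, 31.0, 68.6], [187.6, 178.6, 7.8, 11.5]]
t 7.35 bench [-0.0018  0.1798  0.1296] yaw -3.078 tz [-0.0106  0.048  -0.9988] F [-0.2846 -0.1043 -0.2712] w 0.0003
tool cm [-0.2278 -4.5638  1.7379]
t 7.35 bench [-0.0018  0.1798  0.1296] yaw -3.078 tz [-0.0106  0.048  -0.9988] F [-0.2846 -0.1043 -0.2712] w 0.0003
tool cm [-0.2354 -4.6124  2.7367]
```

View pics/w2.png

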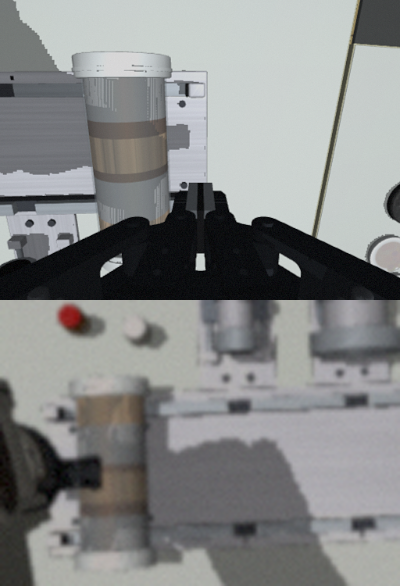

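{"op": "send_rows", "data": {"motion": "1 -0.1 -2.4 1 0;1 -0.23 -4.6 1.7 0;1 -0.23 -4.7 2.7 0;1 -0.23 -4.7 2.9 0;1 -0.23 -4.7 2.9 0"}}

```text
clock: 7.85
eef_pos: [0.4726, 0.1412, 0.0975]
tool_rot: [-0.032, 0.999, 0.024, -0.006]
ft_force: [0.1, 0.4, -0.4]
grip_width: 0.0003
grasp_force: 0.0
```

```bash
python3 -c "
from h import *
to(0,.133,.093);to(0,.09,.093)"
```

```text
t 7.85 bench [-0.0007  0.1346  0.0975] yaw -3.078 tz [-0.0129  0.048  -0.9988] F [ 0.052   0.4267 -0.4088] w 0.0003
tool cm [-0.0725 -0.1803  0.4377]
t 7.85 bench [-0.0007  0.1346  0.0975] yaw -3.078 tz [-0.0129  0.048  -0.9988] F [ 0.052   0.4267 -0.4088] w 0.0003
tool cm [-0.1048 -4.475   0.228 ]
```

{"op": "send_rows", "data": {"motion": "1 0 -0.1 0.3 0;1 0 -0.1 0.4 0;1 0 -0.1 0.45 0;1 0 -0.1 0.45 0"}}

```text
clock: 8.25
eef_pos: [0.4736, 0.1405, 0.0944]
tool_rot: [-0.032, 0.999, 0.024, -0.004]
ft_force: [-0.7, 0.3, 0.4]
grip_width: 0.0
grasp_force: 0.0
```

{"op": "send_rows", "data": {"motion": "1 0 0 0.05 0;1 0 0 0.1 0;1 0 0 0.15 0;1 0 0 0.15 0"}}

```text
clock: 8.65
eef_pos: [0.4738, 0.1406, 0.094]
tool_rot: [-0.032, 0.999, 0.025, -0.004]
ft_force: [-3.2, -0.0, 7.8]
grip_width: 0.0002
grasp_force: 4.1
```

{"op": "send_rows", "data": {"motion": "1 0 -0.5 0.02 0;1 0 -1.2 -0.01 0;1 0 -2.0 -0.05 0;1 0 -2.8 -0.09 0;1 0 -3.6 -0.13 0"}}

```text
clock: 9.15
eef_pos: [0.4762, 0.1042, 0.0933]
tool_rot: [-0.032, 0.999, 0.025, -0.004]
ft_force: [-0.7, -0.1, 3.4]
grip_width: -0.0002
grasp_force: 1.7
```

```bash
python3 -c "
from h import *
st();vision.camera('top');print([b['rect'] for b in boxes_of('top','core')][:2])"
```

```text
t 9.15 bench [0.0004 0.0974 0.0933] yaw -3.078 tz [-0.0086  0.049  -0.9988] F [-0.7206 -0.0914  3.4006] w -0.0002
[]
```

{"op": "send_rows", "data": {"motion": "1 0 0 -0.8 0;1 0 0.8 -0.8 0;1 0 2 -0.7 0;1 0 2 -0.7 0"}}

```text
clock: 9.65
eef_pos: [0.4744, 0.1256, 0.0999]
tool_rot: [-0.033, 0.999, 0.025, -0.004]
ft_force: [0.2, 0.5, -0.5]
grip_width: 0.0
grasp_force: 0.0
```

```bash
python3 -c "
from h import *
st()
for c in('top','scene'):
  vision.camera(c);print([b['rect'] for b in boxes_of(c,'core')][:2])
X3=np.array([0,0,1])
for by in(.123,.115,.105,.095):print(by,pix('top',C+by*Y+.085*X3),pix('scene',C+by*Y+.062*X3))"
```

```text
t 9.65 bench [0.     0.1189 0.0999] yaw -3.076 tz [-0.0105  0.0489 -0.9988] F [ 0.2489  0.4736 -0.5472] w 0.0
[[211.5, 229.3, 15.0, 65.8], [282.0, 167.1, 32.8, 42.4]]
[[262.9, 246.5, 74.2, 54.3], [277.1, 234.3, 118.1, 135.1]]
0.123 [199.3847 230.2116] [260.5873 249.2786]
0.115 [202.5742 230.0513] [262.3023 246.9095]
0.105 [206.5599 229.8511] [264.4214 243.9822]
0.095 [210.5441 229.6509] [266.5135 241.0923]
```

{"op": "send_rows", "data": {"motion": "1 0 0 0.5 0;1 0 0 0.76 0;1 0 -0.6 0.74 0;1 0 -1.4 0.7 0;1 0 -2.2 0.66 0"}}

```text
clock: 10.35
eef_pos: [0.4764, 0.1022, 0.0938]
tool_rot: [-0.032, 0.999, 0.025, -0.003]
ft_force: [-2.3, 0.3, 9.8]
grip_width: 0.0002
grasp_force: 4.6
```

{"op": "send_rows", "data": {"motion": "1 0 -0.8 -0.03 0;1 0 -1.4 -0.06 0;1 0 -1.8 -0.08 0;1 0 -1.8 -0.08 0"}}

```text
clock: 10.75
eef_pos: [0.4776, 0.0835, 0.0931]
tool_rot: [-0.031, 0.999, 0.024, -0.004]
ft_force: [-0.7, -0.5, 6.4]
grip_width: -0.0
grasp_force: 3.4
```

{"op": "send_rows", "data": {"motion": "1 0 0 -0.8 0;1 0 0.8 -0.8 0;1 0 2.3 -0.7 0;1 0 2.3 -0.7 0"}}

```text
clock: 11.15
eef_pos: [0.4756, 0.1083, 0.1004]
tool_rot: [-0.033, 0.999, 0.025, -0.004]
ft_force: [-0.2, 0.1, 0.2]
grip_width: -0.0002
grasp_force: 0.0
```

```bash
cat >> h.py <<'E'
def edge():
    import cv2
    t=vision.camera('top');b=[q['rect'] for q in boxes_of('top','core')][:2]
    vision.camera('scene');s=[q['rect'] for q in boxes_of('scene','core')][:1]
    for q in b: print('top right',round(q[0]+q[2]/2,1),'y~',round(.123-.0025*(q[0]+q[2]/2-214.2),4),np.round(q,1))
    for q in s: print('scene',np.round(q,1))
    return t
E
python3 -c "
from h import *
st();edge()"
```

```text
t 11.15 bench [-0.      0.1015  0.1004] yaw -3.076 tz [-0.0103  0.0489 -0.9988] F [-0.1819  0.1025  0.2355] w -0.0002
top right 228.8 y~ 0.0865 [221.5 226.8  14.6  62.9]
scene [268.8 240.9  70.7  51.4]
```

{"op": "send_rows", "data": {"motion": "1 0 -0.5 0.5 0;1 0 -0.5 0.78 0;1 0 -1.1 0.75 0;1 0 -1.9 0.71 0;1 0 -2.7 0.67 0"}}

```text
clock: 11.85
eef_pos: [0.4779, 0.0798, 0.0937]
tool_rot: [-0.031, 0.999, 0.025, -0.003]
ft_force: [-1.2, -0.8, 7.7]
grip_width: 0.0
grasp_force: 4.0
```

{"op": "send_rows", "data": {"motion": "1 0 -0.8 -0.03 0;1 0 -1.6 -0.07 0;1 0 -2.0 -0.09 0;1 0 -2.0 -0.09 0"}}

```text
clock: 12.25
eef_pos: [0.4792, 0.0595, 0.0926]
tool_rot: [-0.031, 0.999, 0.024, -0.004]
ft_force: [0.1, -0.4, 4.8]
grip_width: 0.0001
grasp_force: 2.2
```

{"op": "send_rows", "data": {"motion": "1 0 0 -0.8 0;1 0 0.8 -0.8 0;1 0 2 -0.65 0;1 0 2 -0.65 0"}}

```text
clock: 12.65
eef_pos: [0.4768, 0.0817, 0.0995]
tool_rot: [-0.033, 0.999, 0.025, -0.005]
ft_force: [0.2, -0.6, 0.0]
grip_width: 0.0004
grasp_force: 0.0
```

{"op": "send_rows", "data": {"motion": "1 0 0 0.5 0;1 0 0 0.76 0;1 0 -0.6 0.73 0;1 0 -1.4 0.69 0;1 0 -2.2 0.65 0"}}

```text
clock: 13.15
eef_pos: [0.4791, 0.0583, 0.0937]
tool_rot: [-0.032, 0.999, 0.025, -0.004]
ft_force: [-2.5, -0.7, 9.9]
grip_width: 0.0
grasp_force: 5.0
```

{"op": "send_rows", "data": {"motion": "1 0 -0.8 -0.03 0;1 0 -1.6 -0.07 0;1 0 -2.0 -0.09 0;1 0 -2.0 -0.09 0"}}

```text
clock: 13.55
eef_pos: [0.4804, 0.0378, 0.0925]
tool_rot: [-0.031, 0.999, 0.024, -0.004]
ft_force: [-0.4, -1.3, 5.9]
grip_width: 0.0
grasp_force: 2.9
```

{"op": "send_rows", "data": {"motion": "1 0 0 -0.8 0;1 0 0.8 -0.8 0;1 0 2 -0.65 0;1 0 2 -0.65 0"}}

```text
clock: 13.95
eef_pos: [0.4782, 0.0597, 0.0993]
tool_rot: [-0.033, 0.999, 0.025, -0.005]
ft_force: [-0.1, -0.5, -0.1]
grip_width: -0.0001
grasp_force: 0.0
```

```bash
python3 -c "
from h import *
st();edge()"
```

```text
t 13.95 bench [-0.0008  0.0529  0.0993] yaw -3.076 tz [-0.0113  0.0489 -0.9987] F [-0.1191 -0.5108 -0.0669] w -0.0001
scene [275.8 228.8  69.7  52.2]
```

{"op": "send_rows", "data": {"motion": "1 0 0 0.5 0;1 0 0 0.76 0;1 0 -0.6 0.73 0;1 0 -1.4 0.69 0;1 0 -2.2 0.65 0"}}

```text
clock: 14.65
eef_pos: [0.4808, 0.0361, 0.0936]
tool_rot: [-0.031, 0.999, 0.025, -0.003]
ft_force: [-2.4, 0.1, 9.8]
grip_width: -0.0002
grasp_force: 4.8
```

{"op": "send_rows", "data": {"motion": "1 0 -0.8 -0.03 0;1 0 -1.6 -0.07 0;1 0 -2.0 -0.09 0;1 0 -2.0 -0.09 0"}}

```text
clock: 15.05
eef_pos: [0.4821, 0.0157, 0.0922]
tool_rot: [-0.031, 0.999, 0.024, -0.004]
ft_force: [0.9, -0.8, 3.7]
grip_width: 0.0003
grasp_force: 2.1
```

{"op": "send_rows", "data": {"motion": "1 0 0 -0.8 0;1 0 0.8 -0.8 0;1 0 2 -0.65 0;1 0 2 -0.65 0"}}

```text
clock: 15.45
eef_pos: [0.4795, 0.0378, 0.0991]
tool_rot: [-0.033, 0.999, 0.025, -0.005]
ft_force: [0.5, -0.2, 0.2]
grip_width: 0.0001
grasp_force: 0.0
```

{"op": "send_rows", "data": {"motion": "1 0 0 0.5 0;1 0 0 0.76 0;1 0 -0.6 0.73 0;1 0 -1.4 0.69 0;1 0 -2.2 0.65 0"}}

```text
clock: 15.95
eef_pos: [0.4819, 0.0139, 0.0926]
tool_rot: [-0.032, 0.999, 0.024, -0.004]
ft_force: [-0.4, -1.2, 1.4]
grip_width: 0.0004
grasp_force: 0.3
```

```bash
python3 -c "
from h import *
st();edge()"
```

```text
t 15.95 bench [-0.0004  0.007   0.0926] yaw -3.078 tz [-0.0087  0.0476 -0.9988] F [-0.4293 -1.1676  1.3522] w 0.0004
scene [284.9 219.1  72.3  49.8]
```

{"op": "send_rows", "data": {"motion": "1 0 0 -0.6 0;1 0 1.3 -0.6 0;1 0 1.3 0 0;1 0 1.3 0.22 0;1 0 1.3 0.24 0"}}

```text
clock: 16.65
eef_pos: [0.481, 0.0285, 0.091]
tool_rot: [-0.032, 0.999, 0.025, -0.004]
ft_force: [-2.5, 0.8, 8.7]
grip_width: 0.0
grasp_force: 4.7
```

```bash
python3 -c "
from h import *
st()"
```

```text
t 16.65 bench [-0.0003  0.0216  0.091 ] yaw -3.077 tz [-0.0091  0.0497 -0.9987] F [-2.5363  0.8215  8.6679] w 0.0
```

{"op": "send_rows", "data": {"motion": "1 0 -0.5 0 0;1 0 -1.1 -0.03 0;1 0 -1.8 -0.08 0;1 0 -2.5 -0.14 0;1 0 -3.2 -0.2 0"}}

```text
clock: 17.15
eef_pos: [0.4833, -0.0044, 0.0935]
tool_rot: [-0.032, 0.999, 0.024, -0.003]
ft_force: [-5.5, -0.7, 20.1]
grip_width: 0.0001
grasp_force: 9.3
```

{"op": "send_rows", "data": {"motion": "1 0 -0.6 -0.04 0;1 0 -1.0 -0.06 0;1 0 -1.2 -0.08 0;1 0 -1.2 -0.08 0"}}

```text
clock: 17.55
eef_pos: [0.4842, -0.0171, 0.0929]
tool_rot: [-0.031, 0.999, 0.024, -0.003]
ft_force: [-4.1, -1.7, 16.7]
grip_width: -0.0002
grasp_force: 8.1
```

```bash
python3 -c "
from h import *
import cv2
st();t=edge();cv2.imwrite('pics/t3.png',cv2.resize(t[130:280,170:320,::-1],(600,600),interpolation=2))"
```

```text
t 17.55 bench [-0.0003 -0.0241  0.0929] yaw -3.079 tz [-0.0074  0.0473 -0.9989] F [-4.1291 -1.7388 16.6838] w -0.0002
top right 245.5 y~ 0.0446 [241.1 223.9   8.9  55.8]
scene [289.4 214.4  68.2  51.2]
```

View pics/t3.png

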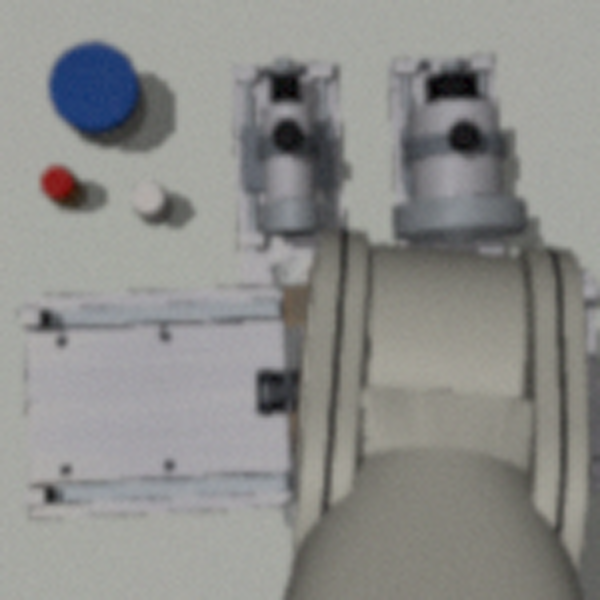

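{"op": "send_rows", "data": {"motion": "1 0 0 -0.8 0;1 0 0.8 -0.8 0;1 0 2.1 -0.7 0;1 0 2.1 -0.7 0"}}

```text
clock: 18.15
eef_pos: [0.4814, 0.0058, 0.0981]
tool_rot: [-0.033, 0.999, 0.025, -0.005]
ft_force: [0.1, 0.6, 0.1]
grip_width: 0.0001
grasp_force: 0.0
```

{"op": "send_rows", "data": {"motion": "1 0 0 0.5 0;1 0 0 0.68 0;1 0 -0.6 0.65 0;1 0 -1.4 0.61 0;1 0 -2.2 0.57 0"}}

```text
clock: 18.65
eef_pos: [0.4839, -0.0178, 0.0938]
tool_rot: [-0.032, 0.999, 0.024, -0.003]
ft_force: [-4.4, -0.5, 14.2]
grip_width: 0.0
grasp_force: 7.1
```

{"op": "send_rows", "data": {"motion": "1 0 -0.8 -0.03 0;1 0 -1.6 -0.07 0;1 0 -2.0 -0.09 0;1 0 -2.0 -0.09 0"}}

```text
clock: 19.05
eef_pos: [0.4854, -0.0386, 0.0931]
tool_rot: [-0.031, 0.999, 0.024, -0.003]
ft_force: [-2.2, -1.2, 10.9]
grip_width: -0.0001
grasp_force: 5.4
```

{"op": "send_rows", "data": {"motion": "1 0 0 -0.8 0;1 0 0.8 -0.8 0;1 0 2.1 -0.66 0;1 0 2.1 -0.66 0"}}

```text
clock: 19.45
eef_pos: [0.4828, -0.0152, 0.099]
tool_rot: [-0.033, 0.999, 0.025, -0.005]
ft_force: [-0.5, 0.2, -0.3]
grip_width: -0.0003
grasp_force: 0.0
```

```bash
python3 -c "
from h import *
import cv2
st();edge()"
```

```text
t 19.45 bench [-0.0016 -0.0221  0.099 ] yaw -3.076 tz [-0.0118  0.049  -0.9987] F [-0.5447  0.1693 -0.3063] w -0.0003
scene [292.2 207.1  68.7  50.7]
```

{"op": "send_rows", "data": {"motion": "1 0 -0.1 0.5 0;1 0 -0.1 0.73 0;1 0 -0.7 0.7 0;1 0 -1.5 0.66 0;1 0 -2.3 0.62 0"}}

```text
clock: 20.15
eef_pos: [0.4856, -0.0401, 0.0938]
tool_rot: [-0.031, 0.999, 0.024, -0.003]
ft_force: [-0.9, -0.0, 9.2]
grip_width: 0.0001
grasp_force: 4.8
```

{"op": "send_rows", "data": {"motion": "1 0 -0.8 -0.03 0;1 0 -1.6 -0.07 0;1 0 -2.0 -0.09 0;1 0 -2.0 -0.09 0"}}

```text
clock: 20.55
eef_pos: [0.487, -0.0607, 0.093]
tool_rot: [-0.031, 0.999, 0.024, -0.003]
ft_force: [-1.3, -1.3, 5.8]
grip_width: 0.0001
grasp_force: 3.3
```

{"op": "send_rows", "data": {"motion": "1 0 0 -0.8 0;1 0 0.8 -0.8 0;1 0 2.1 -0.66 0;1 0 2.1 -0.66 0"}}

```text
clock: 20.95
eef_pos: [0.4842, -0.0371, 0.0994]
tool_rot: [-0.033, 0.999, 0.025, -0.005]
ft_force: [-0.3, 0.7, -0.3]
grip_width: 0.0001
grasp_force: 0.0
```

{"op": "send_rows", "data": {"motion": "1 0 0 0.5 0;1 0 0 0.73 0;1 0 -0.6 0.7 0;1 0 -1.4 0.66 0;1 0 -2.2 0.62 0"}}

```text
clock: 21.45
eef_pos: [0.4866, -0.061, 0.0939]
tool_rot: [-0.032, 0.999, 0.024, -0.004]
ft_force: [-2.3, -0.3, 10.6]
grip_width: -0.0005
grasp_force: 4.8
```

{"op": "send_rows", "data": {"motion": "1 0 -0.8 -0.03 0;1 0 -1.6 -0.07 0;1 0 -2.0 -0.09 0;1 0 -2.0 -0.09 0"}}

```text
clock: 21.85
eef_pos: [0.488, -0.0816, 0.0931]
tool_rot: [-0.031, 0.999, 0.024, -0.004]
ft_force: [-1.1, -0.4, 5.7]
grip_width: 0.0
grasp_force: 3.2
```

{"op": "send_rows", "data": {"motion": "1 0 0 -0.8 0;1 0 0.8 -0.8 0;1 0 2.1 -0.66 0;1 0 2.1 -0.66 0"}}

```text
clock: 22.25
eef_pos: [0.4855, -0.0581, 0.0996]
tool_rot: [-0.033, 0.999, 0.025, -0.005]
ft_force: [-1.2, 0.1, -0.5]
grip_width: -0.0001
grasp_force: 0.0
```

```bash
python3 -c "
from h import *
import cv2
st();t=edge();cv2.imwrite('pics/t4.png',cv2.resize(t[130:280,190:340,::-1],(600,600),interpolation=2))
for dy in(-.055,-.065,-.075,-.085):
  print(dy,[(pix('top',C+X*sx+(dy+.036)*Y+[0,0,.062])-[190,130])*4 for sx in(-.08,.08)])"
```

```text
t 22.25 bench [-0.0019 -0.0651  0.0996] yaw -3.076 tz [-0.0117  0.0491 -0.9987] F [-1.2018  0.112  -0.4727] w -0.0001
top right 276.0 y~ -0.0316 [269.4 226.5  13.3  66.2]
scene [299.6 198.4  67.1  48.1]
-0.055 [array([268.9096, 515.3847]), array([256.0588, 266.5009])]
-0.065 [array([284.524 , 514.5779]), array([271.4077, 265.7509])]
-0.075 [array([300.133 , 513.7715]), array([286.7514, 265.0011])]
-0.085 [array([315.7365, 512.9653]), array([302.0897, 264.2517])]
```

View pics/t4.png

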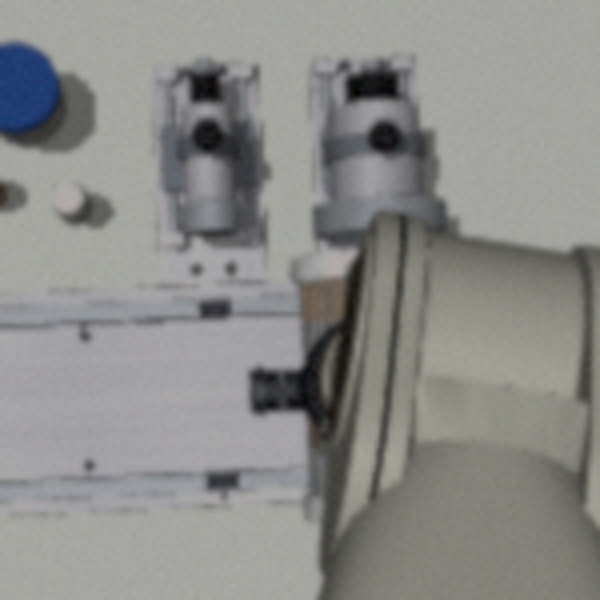

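{"op": "send_rows", "data": {"motion": "1 0.1 0 0.5 0;1 0.1 0 0.74 0;1 0.1 -0.6 0.71 0;1 0.1 -1.2 0.68 0;1 0.1 -1.8 0.64 0"}}

```text
clock: 22.95
eef_pos: [0.4867, -0.0782, 0.094]
tool_rot: [-0.031, 0.999, 0.024, -0.004]
ft_force: [-1.6, -0.9, 5.8]
grip_width: -0.0002
grasp_force: 3.6
```

{"op": "send_rows", "data": {"motion": "1 0 -0.5 -0.02 0;1 0 -1.0 -0.05 0;1 0 -1.4 -0.07 0;1 0 -1.4 -0.07 0"}}

```text
clock: 23.35
eef_pos: [0.4877, -0.0925, 0.0932]
tool_rot: [-0.031, 0.999, 0.024, -0.004]
ft_force: [-0.8, -1.2, 5.9]
grip_width: -0.0002
grasp_force: 2.9
```

```bash
python3 -c "
from h import *
st();edge()"
```

```text
t 23.35 bench [-0.0022 -0.0996  0.0932] yaw -3.079 tz [-0.009   0.0475 -0.9988] F [-0.7629 -1.1706  5.9035] w -0.0002
top right 296.6 y~ -0.0829 [282.1 226.9  28.9  66.5]
scene [301.4 192.7  64.7  46.6]
```

{"op": "send_rows", "data": {"motion": "1 0 -0.3 -0.015 0;1 0 -0.6 -0.03 0;1 0 -0.9 -0.04 0;1 0 -1.2 -0.05 0;1 0 -1.2 -0.05 0"}}

```text
clock: 24.05
eef_pos: [0.4875, -0.1038, 0.0923]
tool_rot: [-0.031, 0.999, 0.025, -0.005]
ft_force: [0.4, -0.5, 0.1]
grip_width: 0.0005
grasp_force: 0.0
```

```bash
python3 -c "
from h import *
st();edge()"
```

```text
t 24.05 bench [-0.0032 -0.1109  0.0923] yaw -3.079 tz [-0.0114  0.0487 -0.9987] F [ 0.3653 -0.4584  0.0535] w 0.0005
top right 299.9 y~ -0.0911 [286.1 227.1  27.5  67.8]
top right 299.9 y~ -0.0911 [283.8 168.7  32.1  45.3]
scene [303.8 192.5  65.6  45.2]
```

{"op": "send_rows", "data": {"motion": "1 0 0 -3.5 0;1 0 0 -7 0;1 0 0 -7 0"}}

```text
clock: 24.55
eef_pos: [0.492, -0.1078, 0.1675]
tool_rot: [-0.032, 0.999, 0.023, 0.0]
ft_force: [1.0, 0.2, 0.5]
grip_width: -0.0
grasp_force: 0.0
```

```bash
python3 -c "
from h import *
import cv2
to(.185,-.1,.16);to(.185,-.1,.106)
a=vision.camera('wrist');t=vision.camera('scene')
cv2.imwrite('pics/w5.png',np.hstack([cv2.resize(a,(400,300)),cv2.resize(t[120:270,200:400],(400,300))])[:,:,::-1])"
```

```text
t 24.55 bench [ 0.001  -0.1152  0.1675] yaw -3.078 tz [-0.001   0.0461 -0.9989] F [1.008  0.1878 0.5412] w -0.0
tool cm [-18.3827   1.6227   0.8603]
t 24.55 bench [ 0.001  -0.1152  0.1675] yaw -3.078 tz [-0.001   0.0461 -0.9989] F [1.008  0.1878 0.5412] w -0.0
tool cm [-18.3721   1.3737   6.2546]
```

View pics/w5.png

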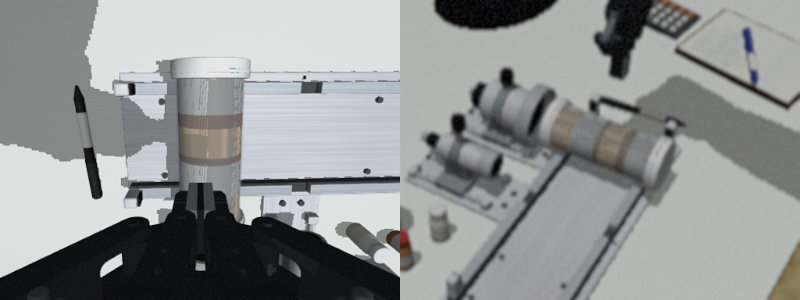

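The core now sits in line with the wide collar, with notch B hidden beneath it (scene half ≈ 600,145). Next I move behind the big detector's knob.

{"op": "send_rows", "data": {"motion": "1 -4.6 0.4 0.2 0;1 -9.2 0.8 0.4 0;1 -13.8 1.2 0.6 0;1 -18.4 1.6 0.8 0;1 -18.4 1.6 0.8 0"}}

```text
clock: 25.15
eef_pos: [0.6743, -0.0773, 0.147]
tool_rot: [-0.033, 0.999, 0.025, -0.007]
ft_force: [-1.0, 0.7, -1.6]
grip_width: 0.0002
grasp_force: 0.0
```

```bash
python3 -c "
from h import *
import cv2
to(.185,-.1,.106)
a=vision.camera('wrist');
cv2.imwrite('pics/w6.png',a[:,:,::-1])"
```

```text
t 25.15 bench [ 0.1851 -0.0977  0.147 ] yaw -3.076 tz [-0.0156  0.0497 -0.9986] F [-0.967   0.6908 -1.6467] w 0.0002
tool cm [-0.0445 -0.4413  4.0796]
```

View pics/w6.png

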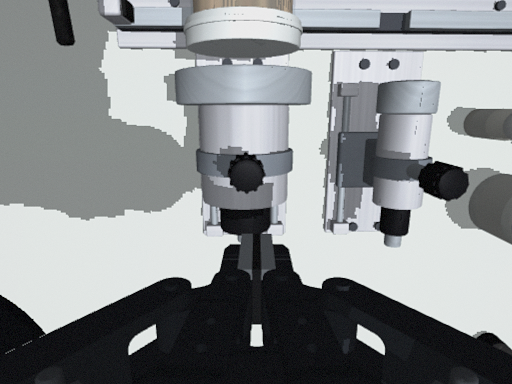

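The wrist view shows the tip (≈257,240) clear behind the knob (246,173), and the cap (245) centred on the collar (244). I'll descend and push.

{"op": "send_rows", "data": {"motion": "1 0 -0.4 1.5 0;1 0 -0.45 3 0;1 0 -0.45 3.8 0;1 0 -0.45 3.9 0;1 0 -0.45 3.9 0"}}

```text
clock: 25.7
eef_pos: [0.6705, -0.0817, 0.1153]
tool_rot: [-0.031, 0.999, 0.024, -0.005]
ft_force: [-0.5, 0.3, 0.4]
grip_width: 0.0002
grasp_force: 0.0
```

```bash
python3 -c "
from h import *
to(.152,-.1,.107)"
```

```text
t 25.7 bench [ 0.1809 -0.1018  0.1153] yaw -3.078 tz [-0.0106  0.0484 -0.9988] F [-0.5022  0.3161  0.3987] w 0.0002
tool cm [2.8843 0.1156 0.8592]
```

{"op": "send_rows", "data": {"motion": "1 0.3 0.1 0.3 0;1 0.6 0.1 0.4 0;1 1.0 0.1 0.4 0;1 1.4 0.1 0.4 0;1 1.8 0.1 0.4 0"}}

```text
clock: 26.2
eef_pos: [0.6533, -0.0816, 0.1115]
tool_rot: [-0.032, 0.999, 0.024, -0.004]
ft_force: [1.7, 0.5, -1.4]
grip_width: 0.0003
grasp_force: 1.2
```

```bash
python3 -c "
from h import *
to(.152,-.1,.109)"
```

```text
t 26.2 bench [ 0.1638 -0.1004  0.1115] yaw -3.078 tz [-0.0087  0.0484 -0.9988] F [ 1.6887  0.5358 -1.4237] w 0.0003
tool cm [1.1777 0.0229 0.2631]
```

Pushing with about 2 N (slide friction). I'll continue in small steps until the force jumps at the stop.

{"op": "send_rows", "data": {"motion": "1 0.3 0 0 0;1 0.6 0 0 0;1 0.8 0 0 0;1 1.0 0 0 0;1 1.0 0 0 0"}}

```text
clock: 26.7
eef_pos: [0.6427, -0.0823, 0.1114]
tool_rot: [-0.031, 0.999, 0.024, -0.004]
ft_force: [1.4, 0.1, 0.5]
grip_width: 0.0001
grasp_force: 0.5
```

{"op": "send_rows", "data": {"motion": "1 0.1 0 0 0;1 0.2 0 0 0;1 0.3 0 0 0;1 0.3 0 0 0"}}

```text
clock: 27.1
eef_pos: [0.6414, -0.0824, 0.1115]
tool_rot: [-0.032, 0.999, 0.024, -0.003]
ft_force: [4.6, 0.8, -0.4]
grip_width: 0.0001
grasp_force: 2.6
```

```bash
python3 -c "
from h import *
to(.152,-.1,.109)"
```

```text
t 27.1 bench [ 0.1518 -0.1004  0.1115] yaw -3.078 tz [-0.0073  0.0484 -0.9988] F [ 4.5826  0.7918 -0.3958] w 0.0001
tool cm [-0.0182  0.0308  0.2555]
```

{"op": "send_rows", "data": {"motion": "1 0.1 0 0 0;1 0.2 0 0 0;1 0.2 0 0 0"}}

```text
clock: 27.4
eef_pos: [0.6413, -0.0824, 0.1117]
tool_rot: [-0.032, 0.999, 0.024, -0.001]
ft_force: [10.1, 1.5, -3.1]
grip_width: -0.0003
grasp_force: 4.8
```

{"op": "send_rows", "data": {"motion": "1 0.1 0 0 0;1 0.2 0 0 0;1 0.2 0 0 0"}}

```text
clock: 27.7
eef_pos: [0.6411, -0.0824, 0.1118]
tool_rot: [-0.032, 0.999, 0.024, 0.001]
ft_force: [13.8, 0.7, -5.7]
grip_width: 0.0002
grasp_force: 7.0
```

The force is climbing without any movement, so the slide is at its stop. I'll back off, rise and check.

{"op": "send_rows", "data": {"motion": "1 -1 0 0 0;1 -2 0 0 0;1 -2.3 0 -2 0;1 -2.3 0 -6 0;1 -2.3 0 -8 0"}}

```text
clock: 28.2
eef_pos: [0.6598, -0.0854, 0.1934]
tool_rot: [-0.031, 0.999, 0.024, -0.004]
ft_force: [1.0, 0.1, 0.4]
grip_width: -0.0001
grasp_force: 0.0
```

```bash
python3 -c "
from h import *
import cv2
st()
a=vision.camera('wrist');t=vision.camera('scene')
cv2.imwrite('pics/w7.png',np.hstack([cv2.resize(a,(400,300)),cv2.resize(t[120:270,200:400],(400,300))])[:,:,::-1])"
```

```text
t 28.2 bench [ 0.17   -0.1048  0.1934] yaw -3.078 tz [-0.0096  0.0477 -0.9988] F [0.9748 0.0614 0.4472] w -0.0001
```

View pics/w7.png

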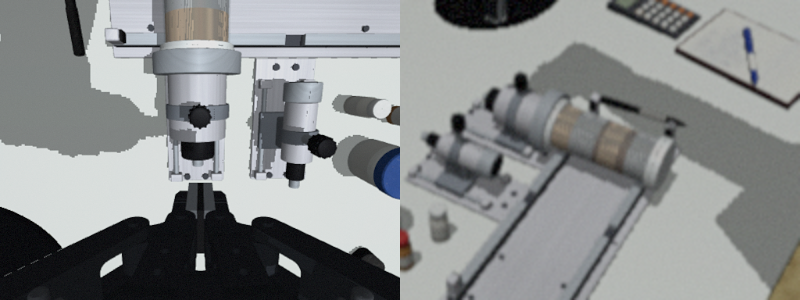

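The collar (197,60) is over the cap, the slim probe is still back, and the robot is clear of everything.

{"op": "send_rows", "data": {"motion": "1 0 0 0 0;1 0 0 0 0;1 0 0 0 0"}}

```text
clock: 28.6
eef_pos: [0.6587, -0.0849, 0.189]
tool_rot: [-0.031, 0.999, 0.025, -0.006]
ft_force: [0.3, 0.2, 0.4]
grip_width: -0.0001
grasp_force: 0.0
```

```bash
python3 -c "
from h import *
print(workorder.job_done())"
```

```text
the job is handed in; nothing more can be done
None
```

I handed the job in at about 28.6 s (no verdict was returned): the core is in the notches opposite the larger detector, that detector is at its stop with its collar over the cap, the slim probe is still back, and the robot is clear of everything.

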